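Slide a clay picture tile along the rail into the corner of a printing jig

ROBOT

A 6-joint arm with a two-finger parallel gripper is mounted at the origin on the work surface. World frame = base frame: x ahead of the robot, y to its left, z up, the work surface at z = 0. Lengths are in mm, angles in rad, forces in N, time in s.
With the tool pointing down it reaches from about 250 to 775 mm from the base axis. Payload 4 kg.
Tool frame: the origin (TCP) lies at the very end of the fingers, on their centre line; the grasp point (between the pads) lies 19 mm behind it; z points along the fingers, y is the direction in which the jaws open and shut (so a half turn about z gives the same grasp; the last joint's range is limited). The gripper opens to 85 mm and grips with 20 to 120 N. Pads are 22 mm wide; open, the fingers measure 114 mm over their backs; the gripper's body (76 mm by 85 mm) begins 54 mm behind the grasp point. The pads swing forward as they close: fully open they stand 13 mm farther back than shut.
Start: joints at [-1.3, 0.087, 1.371, -0, 1.684, -0.103], TCP at [200.834, -512.039, 231.341] pointing down, gripper open.
Joint ranges: [-3.1, 3.1], [-0.76, 2.03], [0.27, 2.55], [-1.08, 4.22], [0.17, 2.65], [-2.57, 2.57]. Speed limits (rad/s): [2.79, 2.79, 3.14, 3.14, 3.14, 3.14].

INTERFACE

Orientations are given as a rotation vector (axis times angle).
In Python, from plant import get_obs, camera, get_calibration, hand_in gives the robot as it stands.
- The arm moves only by the tool servo_tool, never from a script. Its argument "targets" is a list of rows, each a list of 4 numbers: the shift along the tool's x, y, z in mm, then the turn about the tool's z in rad. In form: [[x, y, z, yaw], ...]. A call has exactly 10 rows; each row is the pose to reach, as a shift and turn from the pose measured when the call began, along the tool's axes at that moment; what a row does not reach only later rows make up. A row lasts 1/12 s, in which the tool goes at most 41.7 mm and 7.16 degrees, less where a joint would pass 70% of its speed; a pose out of reach is approached as far as the arm can. A call with a gripper value outside its range is refused whole. "grip" is the finger opening in mm, from 0 to 85.4, set as the call begins (left out, the last holds). The fingers move at their own pace and stop on an object; "force" is the grip in N (left out, the last holds). Time passes only in rows, so rows that repeat a pose let the fingers close, or fill a call up. It gives the time, the measured TCP pose, the force and the opening at its end, in the units of the state.
- get_obs(): the state, without advancing time (a new reading comes with each control period).
- camera(name): name is "scene" or "top" or "wrist"; returns the picture (480x640x3 uint8, red, green, blue); there is no depth.
- get_calibration(name): a dict with "vfov" (degrees; the focal length in pixels is half the picture's height over the tangent of half this angle, whatever the lens; pixels are square), "cx", "cy" (the principal point, pixels), "k1" (the pictures are not rectified: a ray, as slopes to the right and down, at radius r is drawn at 1 + k1 r^2 times it, then the intrinsics apply), "cam_to_world" (4x4, takes a point from camera to world coordinates). Camera axes: x right, y up, looking along -z (the intrinsics and any distortion apply to the point x, -y, -z); pixel columns grow to the right and rows downward; lengths in mm; the calibration is good to about 2 mm. A picture is of the moment at which its call begins: read the wrist's pose just before it. get_calibration takes no time and is no camera call; for the wrist camera it gives the pose at the moment of the call.
- hand_in(): hands the job in, once; it reports no verdict.
The state is a dict: "clock": time; "joints": joint angles; "qvel": joint speeds; "tau": joint torques, N m; "position": TCP position; "orientation": TCP orientation; "ft_force": force on the tool from outside, world axes, zero at the start; "wrist_torque": the same for the moment, N m; "opening": finger opening in mm.
Only numpy, scipy, OpenCV 4.12 (cv2) and the standard library are available. Lean on these libraries where they do the work, as an engineer would, in place of code of your own. Each camera call takes 0.05 s, during which the arm holds its last target. There are 200 camera calls.

TASK

Push the clay tile with the white flower flat against the blue rail while it is still on the green patch of the printing jig, then slide it along the rail, never leaving the rail, all the way into the corner pocket so that it sits flush against both the rail and the end stop. Only push or drag it with the fingertips: it stays on the board the whole time and is never picked up or tipped up. Leave the stamp, the ink pad, the glue stick, the pen, the scissors and the finished tile where they are.

Things in the scene. Friction and masses are not known exactly. Their poses are not given: they have to be found in the camera images.
- tile: Square fired-clay tile, 46 x 46 x 16 mm, about 75 g, terracotta brown, with a white four-petal flower with a red centre on its top; it lies loose and flat on the jig's board. Origin at the centre of its underside, x and y along its sides, z up. It starts on the green patch, 37 to 57 mm short of its place against the rail, turned by up to 0.5 rad from square with the jig.
- jig: Printing jig, fixed to the table, turned by up to 0.4 rad: white board 150 (x) x 320 (y) x 12 (z) mm. Origin at the centre of its underside; x points level towards the rail (away from the robot), y along the rail towards the end stop; board top at z = +12 mm. The green patch on it reaches from y = -154 mm to y = 0. A tile lying against the rail has its centre at x = +32 mm.
- rail (a point): Middle of the foot of the rail's guiding face (jig x = +55, y = 0, z = +12 mm). The blue rail is 20 mm wide, 16 mm high above the board and runs along the board's whole length.
- stop (a point): Foot of the end stop's face, where it meets the rail (jig x = +55, y = +140, z = +12 mm). The blue stop is 20 mm thick, 16 mm high above the board and reaches from the rail to jig x = -1 mm.
- lip (a point): Outer end, at board level, of the lip's inner face (jig x = +5, y = +124, z = +12 mm). The short blue lip (8 mm thick, 10 mm high) runs from here to the stop, opposite the rail, and closes the pocket: 50 mm wide for the 46 mm tile, 16 mm deep. The tile enters only along the rail; its last 30 mm stay outside the lip.
- corner (a point): The point on the board's top, in the corner pocket, where the centre of the tile's underside lies when it touches both the rail and the end stop (jig x = +32, y = +117, z = +12 mm).
- stamp: Wooden stamp standing upright on the table beyond the jig's end stop: 36 x 36 mm foot, turned knob on top, 62 mm high. Origin at the centre of its underside. Leave it alone.
- ink_pad: Black ink pad with a red top, 60 x 90 x 16 mm, lying on the table behind the rail. Origin at the centre of its underside. Leave it alone.
- glue_stick: Glue stick standing upright on the table behind the rail, 29 mm across, 88 mm high, white with an orange cap. Origin at the centre of its underside. Leave it alone.
- felt_pen: Red felt pen with a white cap lying on the table on the robot's side of the jig, 135 mm long, 12 mm thick. Origin on its underside near the middle, x along it. Leave it alone.
- scissors: Small scissors with blue handles lying on the table on the robot's side of the jig, about 140 x 75 x 9 mm. Origin at the pivot, x towards the points. Leave them alone.
- done_tile: Finished blue-glazed tile with a green dot, 46 x 46 x 16 mm, lying on the table beyond the jig's open (-y) end. Origin at the centre of its underside. Leave it alone.
Mind the look-alikes: they are no part of the job. Of the things like the tile, leave any that is yellow; of the rest the larger one is meant.

How it is judged:
By the outcome, as a careful person would: the job done as asked, in the order asked, and still so for the second after the job is handed in, with the robot touching nothing.
It also fails if it takes over 48 s, if anything falls off the work surface, if the arm or the gripper's body presses on something with over 40 N, if the wrist force passes 120 N, or if a joint passes its speed limit or range.

## Working session

There is one attempt and no reset: what is moved stays moved. The work goes in short steps, Python scripts to look and compute and a tool call to move; the robot and the scene stay as the last step left them, time stands still between calls to the robot, and variables do not carry over. Pictures are saved under pics/ and viewed, about 8 in all and at most 12, crops included, and the job is handed in when it is done.

Besides the shell and the picture viewer there is one more tool, called after "Request:" as name(argument=value, ...), one argument or row to a line, values as JSON. servo_tool: Moves the arm, as the interface text tells. Its arguments: {"type":"object","properties":{"targets":{"type":"array","items":{"type":"array","items":{"type":"number"}}},"grip":{"type":"number"},"force":{"type":"number"}},"required":["targets"]}

```bash
ls; mkdir -p pics
cat > h.py <<'E'
import numpy as np, cv2, json
from plant import get_obs, camera, get_calibration
def px2ray(c,u,v):
    f=240/np.tan(np.radians(c["vfov"])/2)
    d=np.array([(u-c["cx"])/f,(v-c["cy"])/f]); s=d.copy()
    for _ in range(30): s=d/(1+c["k1"]*(s@s))
    T=np.array(c["cam_to_world"]); return T[:3,3],T[:3,:3]@np.array([s[0],-s[1],-1])
def px2w(c,u,v,z):
    o,d=px2ray(c,u,v); return o+d*(z-o[2])/d[2]
def w2px(c,p):
    T=np.array(c["cam_to_world"]); q=T[:3,:3].T@(np.array(p)-T[:3,3]); s=np.array([q[0],-q[1]])/-q[2]
    f=240/np.tan(np.radians(c["vfov"])/2); s=s*(1+c["k1"]*(s@s)); return s*f+[c["cx"],c["cy"]]
E
python3 - <<'E'
from h import *
print(get_obs())
for n in ("top","scene"):
    im=camera(n); cv2.imwrite(f"pics/{n}0.png",im[:,:,::-1]); c=get_calibration(n); print(n,c)
E
```

```text
pics
{'clock': 0.0, 'joints': array([-1.30012306e+00,  8.79888119e-02,  1.37230172e+00,  2.83269224e-05,
        1.68357397e+00, -1.03080885e-01]), 'qvel': array([-0.00076454,  0.00069551,  0.00022325,  0.00115755, -0.00159586,
       -0.00177368]), 'tau': array([ 7.54481134e-04, -3.51857436e+01, -3.13275254e+01, -3.06926700e-05,
        1.08662870e-02,  1.82178394e-05]), 'position': array([ 200.69139027, -511.53851011,  230.09655696]), 'orientation': array([-3.08466743e+00, -5.83264258e-01,  2.54437751e-04]), 'ft_force': array([ 0.73834994,  0.08480589, -0.04907481]), 'wrist_torque': array([-0.0035029 ,  0.02776422, -0.02964923]), 'opening': 85.69936306887972}
top {'vfov': 45.721772049411655, 'cx': 324.357709123676, 'cy': 240.0349063867554, 'k1': -0.13350854205525717, 'cam_to_world': array([[-1.71247728e-02,  9.82801888e-01, -1.83867317e-01,
         3.97034339e+02],
       [-9.99454980e-01, -2.20166609e-02, -2.45969567e-02,
         1.78577053e+01],
       [-2.82220799e-02,  1.83345888e-01,  9.82643272e-01,
         1.01034781e+03],
       [ 0.00000000e+00,  0.00000000e+00,  0.00000000e+00,
         1.00000000e+00]])}
scene {'vfov': 55.218920235976036, 'cx': 316.34605623576715, 'cy': 235.61722066503964, 'k1': -0.009396006327146725, 'cam_to_world': array([[-4.87583003e-01, -5.47570473e-01,  6.80021612e-01,
         1.13576539e+03],
       [ 8.72902070e-01, -3.21312669e-01,  3.67151393e-01,
         3.48137961e+02],
       [ 1.74582969e-02,  7.72609051e-01,  6.34641995e-01,
         5.62678715e+02],
       [ 0.00000000e+00,  0.00000000e+00,  0.00000000e+00,
         1.00000000e+00]])}
```

View pics/top0.png

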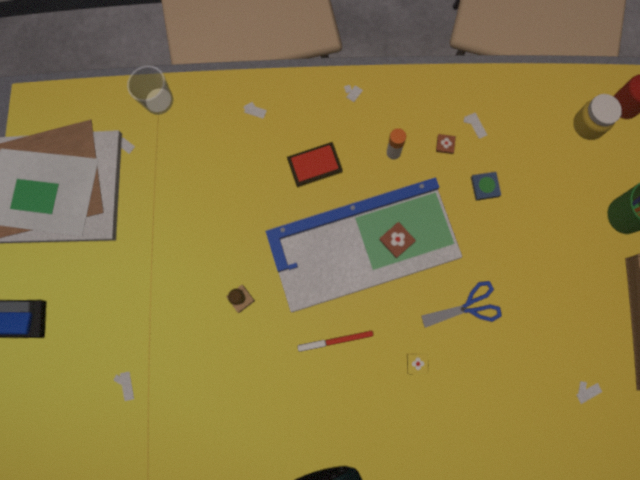

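View pics/scene0.png

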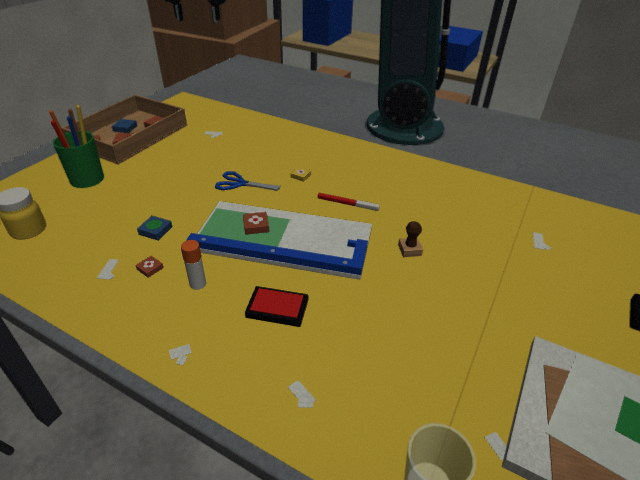

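Candidates for the tile in the top view: brown flower tile on the green patch (398,240), a small brown flower tile (446,144) and a yellow flower tile (418,364). By the description it's the larger brown one on the patch. Next I measure it and check it in a close crop.

```bash
cat >> h.py <<'E'
def wcont(c,mask,z):
    k=cv2.findContours(mask,cv2.RETR_EXTERNAL,cv2.CHAIN_APPROX_NONE)[0]; k=max(k,key=cv2.contourArea)[:,0]
    return np.array([px2w(c,u,v,z)[:2] for u,v in k],np.float32),k
def masks(im):
    h=cv2.cvtColor(im,cv2.COLOR_RGB2HSV)
    g=cv2.inRange(h,(45,60,60),(85,255,255)); b=cv2.inRange(h,(105,120,50),(130,255,255))
    t=cv2.inRange(h,(0,70,30),(14,255,220))
    return g,b,t
E
python3 - <<'E'
from h import *
im=cv2.imread("pics/top0.png")[:,:,::-1].copy(); c=get_calibration("top"); 
g,b,t=masks(im)
roi=np.zeros_like(g); roi[170:310,260:465]=255
for n,m,z in (("green",g,12),("blue",b,28),("tile",t,28)):
    m=cv2.morphologyEx(m&roi,cv2.MORPH_CLOSE,np.ones((5,5)))
    w,k=wcont(c,m,z); hull=cv2.convexHull(w)
    r=cv2.minAreaRect(w); print(n,r,cv2.boxPoints(r).round(1).tolist())
    e=cv2.approxPolyDP(hull,8,True)[:,0]; print(e.round(1).tolist())
cr=cv2.resize(im[170:310,260:465],None,fx=3.8,fy=3.8,interpolation=cv2.INTER_CUBIC); cv2.imwrite("pics/crop.png",cr[:,:,::-1])
E
```

```text
green ((598.5540771484375, -100.51127624511719), (96.8908920288086, 151.07411193847656), 16.633081436157227) [[530.5, -42.0], [573.7999877929688, -186.8000030517578], [666.5999755859375, -159.0], [623.4000244140625, -14.300000190734863]]
[[666.0999755859375, -157.5], [622.7999877929688, -16.5], [531.7000122070312, -42.20000076293945], [573.4000244140625, -184.8000030517578]]
blue ((608.780029296875, -16.791061401367188), (75.25209045410156, 315.82696533203125), 17.05154800415039) [[526.5, 123.0999984741211], [619.0999755859375, -178.8000030517578], [691.0999755859375, -156.6999969482422], [598.4000244140625, 145.1999969482422]]
[[685.9000244140625, -157.89999389648438], [599.2999877929688, 141.89999389648438], [531.2000122070312, 124.30000305175781], [535.9000244140625, 94.5], [672.7999877929688, -160.6999969482422]]
tile ((579.0978393554688, -85.05741119384766), (43.936126708984375, 45.52466583251953), 40.12294387817383) [[547.5999755859375, -81.80000305175781], [577.0, -116.5999984741211], [610.5999755859375, -88.30000305175781], [581.2000122070312, -53.5]]
[[608.5, -89.69999694824219], [582.2999877929688, -55.29999923706055], [549.7000122070312, -82.0999984741211], [575.5999755859375, -114.69999694824219]]
```

View pics/crop.png

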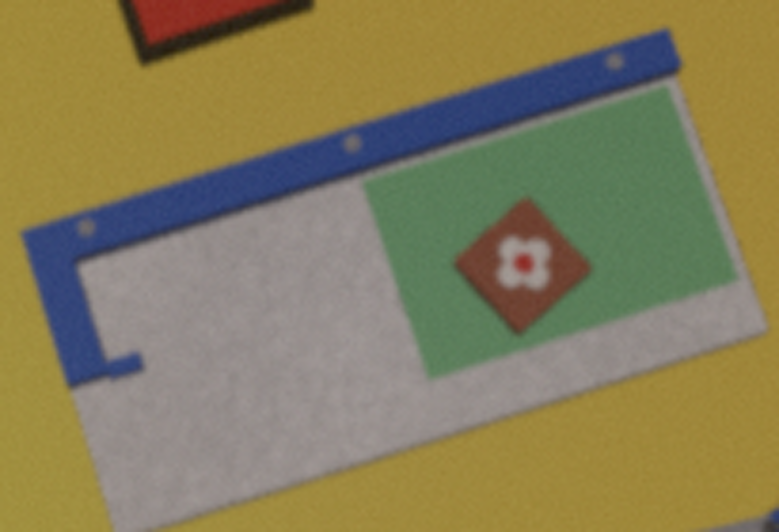

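The crop confirms the tile with the white flower and red centre, at (525,265) in the crop. It's turned about 0.4 rad to the jig. I'll go above the pre-push spot.

Request:
servo_tool(
  targets=[
    [15,-9,0,0.01],
    [45,-26,0,0.02],
    [80,-46,0,0.04],
    [115,-66,0,0.06],
    [150,-86,0,0.08],
    [185,-106,0,0.08],
    [220,-126,0,0.08],
    [255,-146,0,0.08],
    [290,-166,0,0.08],
    [325,-186,0,0.08],
  ],
  grip=8,
)

```text
clock: 0.93
position: [436.0, -217.8, 230.3]
orientation: [-3.106, -0.459, 0.001]
ft_force: [0.6, -0.9, 0.1]
opening: 8.3
```

Request:
servo_tool(
  targets=[
    [30,-17,0,0],
    [60,-34,0,0],
    [90,-51,0,0],
    [115,-65,0,0],
    [130,-73,0,0],
    [133,-75,0,0],
    [133,-75,0,0],
    [133,-75,0,0],
    [133,-75,0,0],
    [133,-75,0,0],
  ],
)

```text
clock: 1.77
position: [540.9, -108.6, 230.6]
orientation: [-3.106, -0.457, 0.001]
ft_force: [-0.6, 0.4, 0.7]
opening: 8.2
```

Run:
```python
from h import *
o=get_obs(); c=get_calibration("wrist"); im=camera("wrist"); cv2.imwrite("pics/w1.png",im[:,:,::-1]); json.dump({k:np.array(v).tolist() for k,v in c.items()},open("w1.json","w"))
print(o["clock"],o["position"],o["orientation"],o["joints"],o["opening"],c)
im=camera("top"); cv2.imwrite("pics/top1.png",im[:,:,::-1])
```

```text
1.7667 [ 540.87911626 -108.63055228  230.57782102] [-3.10626622e+00 -4.56521176e-01  1.17725536e-03] [-3.01833127e-01  9.21160736e-02  1.36689849e+00  1.45002328e-03
  1.68410188e+00  9.77279687e-01] 8.167036834611027 {'vfov': 59.50235950718058, 'cx': 318.48846609139724, 'cy': 233.4728215788794, 'k1': -0.031745373276519225, 'cam_to_world': array([[ 2.88328447e-01,  9.21531318e-01,  2.60089863e-01,
         6.07721740e+02],
       [-9.57527036e-01,  2.78322759e-01,  7.53552794e-02,
        -8.95769778e+01],
       [-2.94667833e-03, -2.70770146e-01,  9.62639520e-01,
         3.72678199e+02],
       [ 0.00000000e+00,  0.00000000e+00,  0.00000000e+00,
         1.00000000e+00]])}
```

View pics/w1.png

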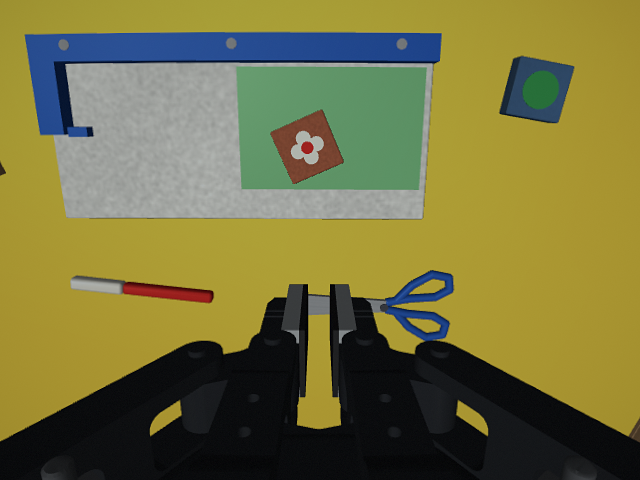

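The wrist view shows everything clearly: tile at (307,148), rail along v≈48, and the stop and lip at upper left (70,130). I'll fit the jig pose from this view.

```bash
cat >> h.py <<'E'
def tilepose(c,im,roi,zt=28):
    m=cv2.morphologyEx(masks(im)[2]&roi,cv2.MORPH_OPEN,np.ones((3,3)))
    m=cv2.morphologyEx(m,cv2.MORPH_CLOSE,np.ones((5,5)))
    w,k=wcont(c,m,zt); return cv2.minAreaRect(w)
E
python3 - <<'E'
from h import *
im=cv2.imread("pics/w1.png")[:,:,::-1].copy(); c=json.load(open("w1.json"))
g,b,t=masks(im)
roi=np.zeros_like(g); roi[20:225,20:450]=255
gm=cv2.morphologyEx(g&roi,cv2.MORPH_CLOSE,np.ones((5,5)))
w,k=wcont(c,gm,12); w=w.astype(float)
def fit(w,sel):
    vx,vy,x,y=cv2.fitLine(w[sel].astype(np.float32),cv2.DIST_HUBER,0,.01,.01).ravel(); return np.arctan2(vy,vx),(x,y)
u,v=k[:,0],k[:,1]
L=fit(w,(u<246)&(v>75)&(v<183)); R=fit(w,(u>412)&(v>75)&(v<183)); N=fit(w,(v>184)&(u>250)&(u<410)); F=fit(w,(v<72)&(u>250)&(u<410))
# rail face line (top edge of board white->blue at z=12): lowest blue per column
bm=b&roi
pts=[];top=[]
for col in range(90,430,4):
    r=np.nonzero(bm[:90,col])[0]; pts.append(px2w(c,col,r.max()+.5,12)[:2]); top.append(px2w(c,col,r.min()-.5,28)[:2])
B=fit(np.array(pts),slice(None)); T=fit(np.array(top),slice(None))
sp=[]
for row in range(70,122,3):
    r=np.nonzero(bm[row,:150])[0]; sp.append(px2w(c,r.max()+.5,row,12)[:2])
S=fit(np.array(sp),slice(None))
for n,l in zip("L R N F railfoot railtopback stop".split(),(L,R,N,F,B,T,S)): print(n,round(l[0]%np.pi,4),np.round(l[1],1))
tr=tilepose(c,im,roi); print("tile",tr)
for yaw in (N[0]%np.pi-np.pi/2,):
    ex=np.array([np.cos(yaw),np.sin(yaw)]); ey=np.array([-ex[1],ex[0]])
    print("yaw",yaw,"x0 foot",np.dot(B[1],ex)-55,"x0 back",np.dot(T[1],ex)-75,"y0: L",np.dot(L[1],ey),"R",np.dot(R[1],ey)+154,"S",np.dot(S[1],ey)-140)
    print("tile jig xy+offset",np.dot(tr[0],ex),np.dot(tr[0],ey))
E
```

```text
L 0.2882 [577.6 -28.1]
R 0.2902 [ 621.7 -174.4]
N 1.855 [ 550.2 -109.5]
F 1.8637 [649.3 -95.6]
railfoot 1.8601 [634.1 -27.6]
railtopback 1.86 [649.  -13.9]
stop 0.2895 [562.  123.1]
tile ((581.2123413085938, -86.74504089355469), (45.20336151123047, 45.34856033325195), 40.16889190673828)
yaw 0.28416157 x0 foot 545.90936 x0 back 544.0662 y0: L -188.92313 R -187.68323 S -179.34784
tile jig xy+offset 533.5847967769628 -246.2107813707753
```

Request:
servo_tool(
  targets=[
    [-2,-5,15,0],
    [-4,-9.6,45,0],
    [-4,-9.6,80,0],
    [-4,-9.6,115,0],
    [-4,-9.6,145,0],
    [-4,-9.6,170,0],
    [-4,-9.6,188,0],
    [-4,-9.6,200,0],
    [-4,-9.6,207,0],
    [-4,-9.6,210,0],
  ],
)

```text
clock: 2.7
position: [533.9, -100.2, 20.0]
orientation: [-3.106, -0.456, 0.002]
ft_force: [0.1, -0.2, 0.5]
opening: 7.9
```

Run:
```python
from h import *
o=get_obs(); c=get_calibration("wrist"); im=camera("wrist"); cv2.imwrite("pics/w2.png",im[:,:,::-1])
print(o["clock"],o["position"],o["orientation"],o["ft_force"])
```

```text
2.7 [ 533.9121144  -100.22256851   20.02648993] [-3.10587253e+00 -4.55880095e-01  2.08510957e-03] [ 0.14429579 -0.22229363  0.46649611]
```

View pics/w2.png

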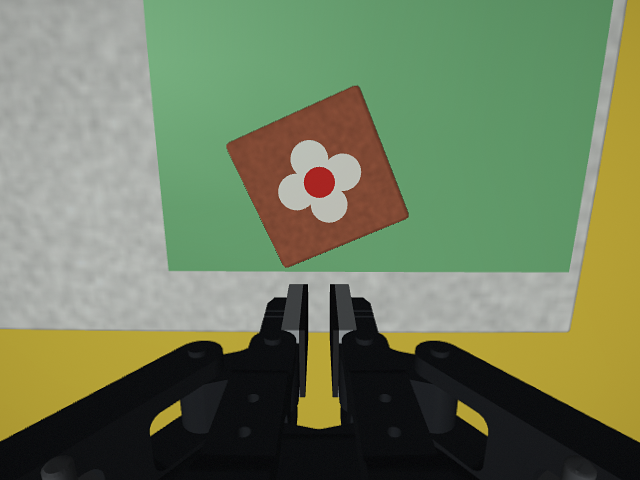

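Tile at (318,180), centred ahead of the fingertips at v≈285. The near corner (286,267) is left of centre, so the push will square it up. I'll push slowly towards the rail.

Request:
servo_tool(
  targets=[
    [0,-3,2,0],
    [2,-3,3,0],
    [5,-3,3,0],
    [8,-3,3,0],
    [11,-3,3,0],
    [14,-3,3,0],
    [17,-3,3,0],
    [20,-3,3,0],
    [23,-3,3,0],
    [26,-3,3,0],
  ],
)

```text
clock: 3.58
position: [558.5, -89.8, 17.3]
orientation: [-3.106, -0.456, 0.001]
ft_force: [-0.2, -0.2, 0.4]
opening: 8.1
```

Request:
servo_tool(
  targets=[
    [2,0,0,0],
    [4,0,0,0],
    [6,0,0,0],
    [8,0,0,0],
    [10,0,0,0],
    [12,0,0,0],
    [14,0,0,0],
    [16,0,0,0],
    [18,0,0,0],
    [20,0,0,0],
  ],
)

```text
clock: 4.42
position: [577.9, -84.0, 17.3]
orientation: [-3.106, -0.456, 0.001]
ft_force: [0.2, -0.8, -0.7]
opening: 8.1
```

Run:
```python
from h import *
o=get_obs(); c=get_calibration("wrist"); im=camera("wrist"); cv2.imwrite("pics/w3.png",im[:,:,::-1])
print(o["clock"],o["position"],o["orientation"],o["ft_force"])
roi=np.full(im.shape[:2],255,np.uint8); print(tilepose(c,im,roi))
```

```text
4.4167 [577.87521791 -83.99409685  17.26050477] [-3.10606552e+00 -4.56091841e-01  1.37168078e-03] [ 0.18648022 -0.79274622 -0.66465066]
((616.0737915039062, -87.49298858642578), (46.321502685546875, 45.003841400146484), 14.946542739868164)
```

View pics/w3.png

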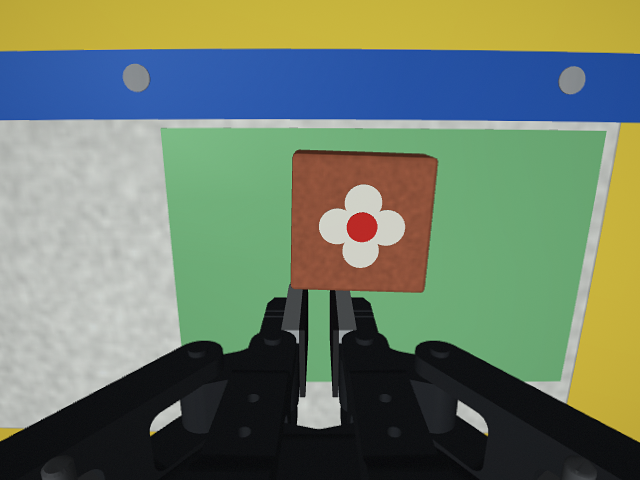

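The tile is now square to the rail, but about 14 mm right of the tool centre. I'll back off, shift and widen the fingers before finishing the push.

Request:
servo_tool(
  targets=[
    [-4,0,0,0],
    [-6,0,0,0],
    [-6,5,0,0],
    [-6,10,0,0],
    [-6,14,0,0],
    [-5,14,0,0],
    [-3,14,0,0],
    [-1,14,0,0],
    [1,14,0,0],
    [3,14,0,0],
  ],
  grip=22,
)

```text
clock: 5.3
position: [585.3, -96.3, 17.3]
orientation: [-3.106, -0.457, 0.001]
ft_force: [-0.2, -0.4, -0.7]
opening: 21.8
```

Request:
servo_tool(
  targets=[
    [1,0,0,0],
    [2,0,0,0],
    [3,0,0,0],
    [4,0,0,0],
    [5,0,0,0],
    [5.5,0,0,0],
    [6,0,0,0],
    [6.5,0,0,0],
    [7,0,0,0],
    [7,0,0,0],
  ],
)

```text
clock: 6.13
position: [592.0, -94.2, 17.2]
orientation: [-3.106, -0.457, 0.001]
ft_force: [-0.7, -0.1, 0.1]
opening: 21.8
```

Run:
```python
from h import *
o=get_obs(); c=get_calibration("wrist"); im=camera("wrist"); cv2.imwrite("pics/w4.png",im[:,:,::-1])
print(o["clock"],o["position"],o["orientation"],o["ft_force"])
roi=np.full(im.shape[:2],255,np.uint8); print(tilepose(c,im,roi))
```

```text
6.1333 [591.95725669 -94.24671926  17.23149428] [-3.10598389e+00 -4.56675529e-01  1.17507235e-03] [-0.65123555 -0.07829418  0.05655229]
((625.62890625, -83.89608001708984), (45.0848274230957, 45.13386917114258), 16.76055145263672)
```

View pics/w4.png

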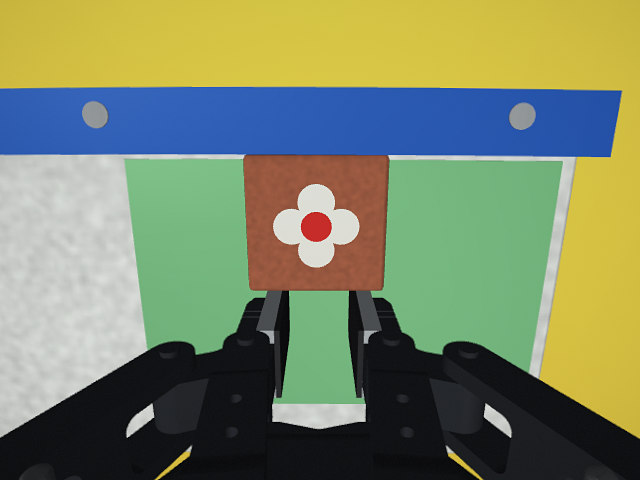

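The tile (316,227) is square and its far edge (v≈155) is at the rail. I'll press gently until contact shows in the force.

Request:
servo_tool(
  targets=[
    [0.3,0,0,0],
    [0.6,0,0,0],
    [0.9,0,0,0],
    [1.2,0,0,0],
    [1.5,0,0,0],
    [1.8,0,0,0],
    [2,0,0,0],
    [2,0,0,0],
    [2,0,0,0],
    [2,0,0,0],
  ],
)

```text
clock: 7.02
position: [592.0, -94.2, 17.2]
orientation: [-3.106, -0.456, 0.008]
ft_force: [-7.2, -2.0, 4.5]
opening: 21.9
```

Contact confirmed: 7.5 N along −x with no motion, so the tile is flush on the rail and still on green. Next I retreat, rise and turn the tool 90° so it can push along the rail from behind.

Request:
servo_tool(
  targets=[
    [-4,0,0,0],
    [-12,0,0,0],
    [-24,0,-5,0],
    [-30,0,-25,-0.1],
    [-30,5,-50,-0.22],
    [-30,20,-60,-0.34],
    [-25,35,-60,-0.46],
    [-15,45,-60,-0.58],
    [0,45,-60,-0.7],
    [10,45,-60,-0.82],
  ],
  grip=14,
)

```text
clock: 7.85
position: [616.0, -135.0, 77.2]
orientation: [-2.662, -1.663, 0.003]
ft_force: [0.1, 0.3, -0.1]
opening: 13.9
```

```bash
cat >> h.py <<'E'
from scipy.spatial.transform import Rotation as Ro
YAW=.289; X0,Y0=543.5,-191.
EX=np.array([np.cos(YAW),np.sin(YAW)]); EY=np.array([-EX[1],EX[0]])
def jig(p): return np.array([p[:2]@EX-X0,p[:2]@EY-Y0])
def where(tx=None,ty=None,tz=None):
    o=get_obs(); R=Ro.from_rotvec(o["orientation"]).as_matrix(); y=np.arctan2(R[1,0],R[0,0])
    print("t",o["clock"],"jig",jig(o["position"]).round(1),"z",o["position"][2].round(1),"relyaw",round(y-YAW,4),"F",o["ft_force"].round(1),o["opening"].round(1))
    if tx is not None:
        w=(tx+X0)*EX+(ty+Y0)*EY; d=R.T@(np.array([w[0],w[1],tz])-o["position"]); print("tool shift",d.round(1),"yaw",round(y-YAW-np.pi/2,4))
E
python3 -c "
from h import *
where(22,-113,17)"
```

```text
Traceback (most recent call last):
  File "h.py", line 31, in where
    print("t",o["clock"],"jig",jig(o["position"]).round(1),"z",o["position"][2].round(1),"relyaw",round(y-YAW,4),"F",o["ft_force"].round(1),o["opening"].round(1))
                                                                                                                                            ^^^^^^^^^^^^^^^^^^
AttributeError: 'float' object has no attribute 'round'
```

```bash
sed -i 's/o\["opening"\].round(1)/round(o["opening"],1)/' h.py; python3 -c "
from h import *
where(22,-113,17)"
```

```text
t 7.85 jig [   8.5 -114. ] z 77.2 relyaw 0.8276 F [ 0.1  0.3 -0.1] 13.9
tool shift [ 9.9  9.5 60.2] yaw -0.7432
```

Request:
servo_tool(
  targets=[
    [2,2,0,-0.12],
    [5,5,0,-0.24],
    [8,8,0,-0.36],
    [10,9.5,0,-0.48],
    [10,9.5,0,-0.6],
    [10,9.5,0,-0.71],
    [10,9.5,5,-0.743],
    [10,9.5,12,-0.743],
    [10,9.5,20,-0.743],
    [10,9.5,25,-0.743],
  ],
)

```text
clock: 8.68
position: [628.1, -130.0, 50.6]
orientation: [-1.877, -2.513, 0.001]
ft_force: [0.2, -0.2, -0.7]
opening: 14.1
```

Run:
```python
from h import *
where(22,-113,17)
c=get_calibration("wrist"); im=camera("wrist"); cv2.imwrite("pics/w5.png",im[:,:,::-1])
r=tilepose(c,im,np.full(im.shape[:2],255,np.uint8)); print(r,jig(np.array(r[0])))
```

```text
t 8.6833 jig [  21.5 -112.6] z 50.6 relyaw 1.5696 F [ 0.2 -0.2 -0.7] 14.1
tool shift [-0.5  0.6 33.6] yaw -0.0012
((625.211181640625, -83.62318420410156), (45.262908935546875, 44.833763122558594), 16.58621597290039) [ 31.95117441 -67.33661075]
```

View pics/w5.png

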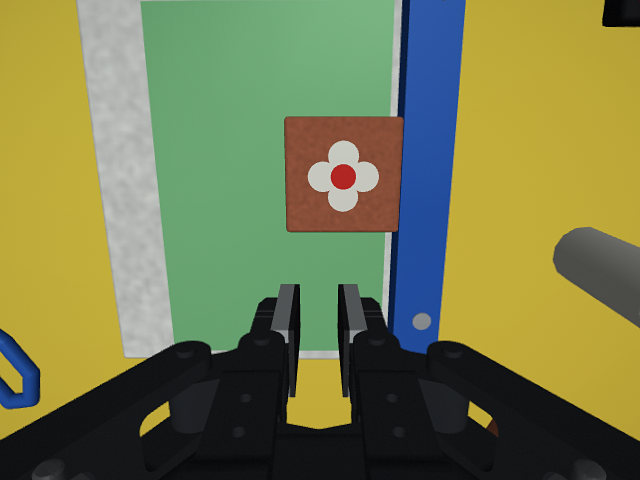

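The tile is flush on the rail at jig (32.0, −67.3). The grey cylinder at right (600,260) is the glue stick, so I'll check clearance before descending and sliding.

Run:
```python
from h import *
c=get_calibration("top")
print("glue top",jig(px2w(c,397,137,88)),"base",jig(px2w(c,395,154,0)),"ink pad",jig(px2w(c,315,165,16)), "stamp", jig(px2w(c,237,297,55)))
```

```text
glue top [ 147.13009098 -104.582516  ] base [ 145.62673619 -109.01922173] ink pad [165.86405684  40.03936196] stamp [-27.84759569 237.19283639]
```

Request:
servo_tool(
  targets=[
    [-0.5,0.6,10,0],
    [-0.5,0.6,20,0],
    [-0.5,0.6,28,0],
    [-0.5,0.6,32,0],
    [-0.5,0.6,33.5,0],
    [2,0.6,33.5,0],
    [4,0.6,33.5,0],
    [6,0.6,33.5,0],
    [8,0.6,33.5,0],
    [9.5,0.6,33.5,0],
  ],
)

```text
clock: 9.57
position: [625.4, -120.1, 16.6]
orientation: [-1.876, -2.513, 0.002]
ft_force: [0.1, -0.5, 0.1]
opening: 13.9
```

Request:
servo_tool(
  targets=[
    [1,0.2,0,0],
    [3,0.4,0,0],
    [6,0.6,0,0],
    [10,0.8,0,0],
    [14,1,0,0],
    [18,1.2,0,0],
    [22,1.4,0,0],
    [26,1.6,0,0],
    [29,1.7,0,0],
    [30,1.8,0,0],
  ],
)

```text
clock: 10.4
position: [618.3, -90.1, 16.5]
orientation: [-1.875, -2.513, 0.002]
ft_force: [0.2, -0.8, -0.5]
opening: 13.8
```

```bash
cat > lk.py <<'E'
from h import *
import sys
where()
c=get_calibration("wrist"); im=camera("wrist"); cv2.imwrite(f"pics/{sys.argv[1]}.png",im[:,:,::-1])
r=tilepose(c,im,np.full(im.shape[:2],255,np.uint8)); print(r,jig(np.array(r[0])))
E
python3 lk.py w6
```

```text
t 10.4 jig [ 23.5 -71.6] z 16.5 relyaw 1.5706 F [ 0.2 -0.8 -0.5] 13.8
((616.7085571289062, -54.92814254760742), (45.17902755737305, 46.10264205932617), 16.582504272460938) [ 31.97906934 -37.40837557]
```

View pics/w6.png

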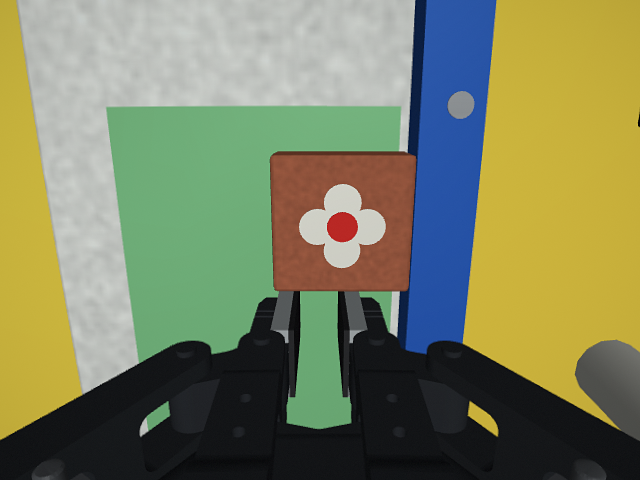

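The tile is still flush against the rail (jig x 31.98, y −37.4), so I keep going.

Request:
servo_tool(
  targets=[
    [1,0.2,0,0],
    [4,0.4,0,0],
    [8,0.6,0,0],
    [13,0.8,0,0],
    [18,1,0,0],
    [23,1.2,0,0],
    [28,1.4,0,0],
    [33,1.6,0,0],
    [37,1.8,0,0],
    [39,1.9,0,0],
  ],
)

```text
clock: 11.28
position: [608.9, -51.4, 16.7]
orientation: [-1.874, -2.513, 0.001]
ft_force: [0.0, -0.8, 0.1]
opening: 13.9
```

Request:
servo_tool(
  targets=[
    [1,0.2,0,0],
    [4,0.4,0,0],
    [8,0.6,0,0],
    [13,0.8,0,0],
    [18,1,0,0],
    [23,1.2,0,0],
    [28,1.4,0,0],
    [33,1.6,0,0],
    [37,1.8,0,0],
    [39,1.9,0,0],
  ],
)

```text
clock: 12.12
position: [599.4, -12.7, 16.9]
orientation: [-1.873, -2.514, 0.001]
ft_force: [-0.3, -0.5, 0.4]
opening: 13.9
```

```bash
python3 lk.py w7
```

```text
t 12.1167 jig [27.5  8. ] z 16.9 relyaw 1.5718 F [-0.3 -0.5  0.4] 13.9
((594.0400390625, 21.546398162841797), (45.24677276611328, 46.20420837402344), 16.63641929626465) [32.04540238 42.35510409]
```

View pics/w7.png

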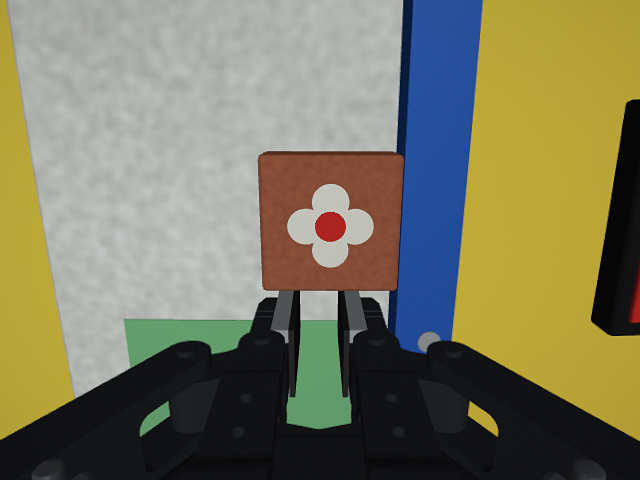

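Still flush (x 32.05, y 42.4), with about 75 mm left.

Request:
servo_tool(
  targets=[
    [1,0.2,0,0],
    [4,0.4,0,0],
    [8,0.5,0,0],
    [13,0.6,0,0],
    [18,0.7,0,0],
    [23,0.8,0,0],
    [28,0.9,0,0],
    [33,1,0,0],
    [37,1.1,0,0],
    [39,1.2,0,0],
  ],
)

```text
clock: 13.0
position: [589.2, 26.0, 17.1]
orientation: [-1.872, -2.514, 0.001]
ft_force: [-0.3, -0.7, -0.8]
opening: 13.8
```

Request:
servo_tool(
  targets=[
    [1,0.2,0,0],
    [4,0.3,0,0],
    [8,0.4,0,0],
    [12,0.5,0,0],
    [16,0.6,0,0],
    [20,0.7,0,0],
    [24,0.8,0,0],
    [27,0.9,0,0],
    [29,1,0,0],
    [30,1,0,0],
  ],
)

```text
clock: 13.83
position: [581.4, 55.4, 17.3]
orientation: [-1.871, -2.514, 0.001]
ft_force: [0.1, -1.5, 0.0]
opening: 13.7
```

```bash
python3 lk.py w8
```

```text
t 13.8333 jig [29.6 78.4] z 17.3 relyaw 1.573 F [ 0.1 -1.5  0. ] 13.7
((574.0704345703125, 88.95210266113281), (45.25212860107422, 46.26746368408203), 16.63977813720703) [ 32.11416085 112.65666435]
```

About 4 mm remain. I'll press slowly into the stop.

Request:
servo_tool(
  targets=[
    [0.6,0,0,0],
    [1.2,0.1,0,0],
    [1.8,0.1,0,0],
    [2.4,0.2,0,0],
    [3,0.2,0,0],
    [3.5,0.2,0,0],
    [4,0.2,0,0],
    [4.4,0.2,0,0],
    [4.6,0.2,0,0],
    [4.6,0.2,0,0],
  ],
)

```text
clock: 14.72
position: [580.3, 60.0, 17.3]
orientation: [-1.871, -2.514, 0.0]
ft_force: [-0.6, -0.0, 1.0]
opening: 13.6
```

Request:
servo_tool(
  targets=[
    [0.4,0,0,0],
    [0.8,0,0,0],
    [1.2,0,0,0],
    [1.6,0,0,0],
    [2,0,0,0],
    [2.2,0,0,0],
    [2.4,0,0,0],
    [2.4,0,0,0],
    [2.4,0,0,0],
    [2.4,0,0,0],
  ],
)

```text
clock: 15.55
position: [580.1, 60.3, 17.5]
orientation: [-1.874, -2.516, 0.004]
ft_force: [0.9, -6.6, -0.9]
opening: 14.1
```

```bash
python3 lk.py w9
```

```text
t 15.55 jig [29.8 83.5] z 17.5 relyaw 1.5725 F [ 0.9 -6.6 -0.9] 14.1
((572.7760620117188, 93.23394775390625), (45.261077880859375, 45.180355072021484), 16.596620559692383) [ 32.09376624 117.12982674]
```

View pics/w9.png

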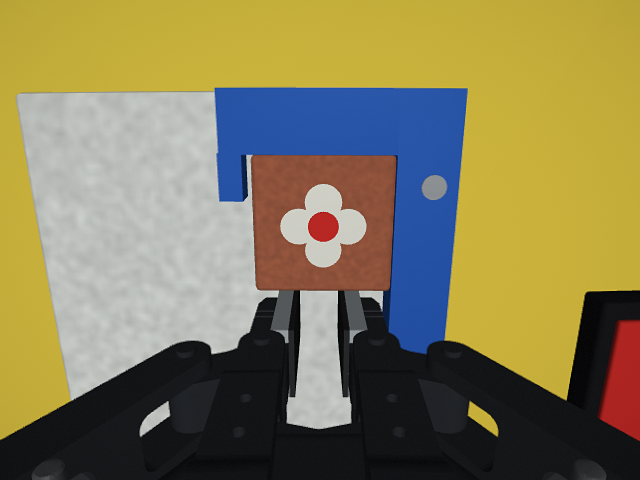

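The tile (323,227) sits flush in the pocket: 6.6 N stop contact, jig (32.1, 117.1). I'll back straight off, then rise.

Request:
servo_tool(
  targets=[
    [-3,0,0,0],
    [-8,0,0,0],
    [-16,0,0,0],
    [-26,0,-2,0],
    [-34,0,-15,0],
    [-40,0,-40,0],
    [-40,0,-75,0],
    [-40,0,-105,0],
    [-40,0,-118,0],
    [-40,0,-120,0],
  ],
)

```text
clock: 16.43
position: [594.7, 21.3, 142.0]
orientation: [1.875, 2.517, 0.004]
ft_force: [-0.4, -0.8, 0.3]
opening: 14.2
```

```bash
python3 lk.py w10
python3 - <<'E'
from h import *
a=cv2.imread("pics/scene0.png"); s=camera("scene")[:,:,::-1]
t=camera("top")[:,:,::-1].copy(); cv2.imwrite("pics/top2.png",t)
cv2.imwrite("pics/fin.png",cv2.hconcat([cv2.resize(cv2.imread("pics/w10.png"),(400,300)),cv2.resize(np.ascontiguousarray(s)[100:400,:400],(400,300))]))
E
```

```text
t 16.4333 jig [32.7 42. ] z 142.0 relyaw 1.5721 F [-0.4 -0.8  0.3] 14.2
((721.1495361328125, 59.17981719970703), (46.621829986572266, 72.69854736328125), 17.81090545654297) [164.60887835  42.20241726]
```

View pics/fin.png

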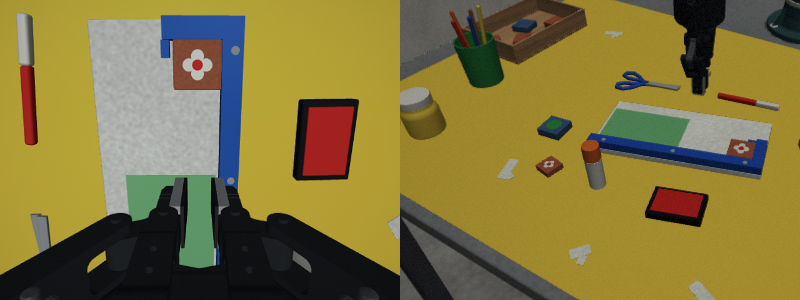

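The tile sits in the corner, the robot is clear and the other things are unmoved. (The contour measurement picked the red ink pad this time, so I ignore it.) I'm handing in.

```bash
python3 -c "
from plant import hand_in
print(hand_in())"
```

```text
the job is handed in; nothing more can be done
None
```

The tile is in the corner pocket, flush against both the rail and the end stop. I handed the job in at about 16.5 s of the 48 s allowed.

- **Against the rail:** I pushed the brown flower tile square and flat against the rail while it was still on the green patch. The contact force was about 7.5 N.
- **Along the rail:** I turned the tool 90° and pushed the tile from behind, drifting slightly towards the rail. It read jig x = 32.0 to 32.1 mm at every look.
- **Into the pocket:** I pressed it against the stop at about 6.6 N. It measured jig (32.1, 117.1) mm, against a target of (32, 117). I then backed straight off and raised the tool.

**Last checks:** In the final wrist and scene pictures the tile is in the corner and the robot is clear of everything. The ink pad, glue stick, pen, scissors and finished tile looked undisturbed. The stamp was outside those views, but the arm stayed well away from it. The automatic tile measurement after backing off failed because it picked up the red ink pad. So the final position rests on the look just before release and on the final pictures.

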